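Show a stock bottle's base to the code reader

TASK

Slide the stock bin out from under the low shelf by its upright pull tab until it reaches its stop, lift out the one tall bottle that stands in it with two squat jars, and present it to the tilted code reader: the bottle in the air, cap away from the reader, its base squarely facing the lens, in line with the lens and about 8 cm from the glass. Finish while holding it there, still, with nothing else touching it; the bin stays out, the jars stay standing in it, and the reader and the things lying on the counter stay as they are.

Things in the scene. Friction and masses are not known exactly. Their poses are not given: they have to be found in the camera images.
- bin (a joint): how far the stock bin is pulled out, m: 0 fully in, 0.15 at its stop. It slides level towards the robot (along minus x of tab), about 2.5 N friction, and stays where left. The bin is a light blue open tray, 160 mm deep (x), 280 mm wide (y), rim 50 mm and inner floor 13 mm above the counter; when in, it juts out 50 mm in front of the shelf.
- rack: fixed blue steel shelf over the bin: 240 mm deep, 400 mm wide, underside 141 mm and top 163 mm above the counter, uprights at its corners, stock cartons up to 212 mm high on its rear part. Origin at counter level under the middle of the shelf's front edge; x points into the shelf, y along it.
- tab (a point): grip point on the bin's pull tab: a light blue upright fin in the middle of the bin's front, 14 mm thick (y), 45 mm long (x), 20 to 85 mm above the counter. The point is on its middle plane, 15 mm from its outer end, 17 mm under its top, 30 mm before the bin's front wall, 80 mm before the shelf's edge when in. Pinch from above, closing along y. x points into the shelf, z up.
- bottle_mid (a point): centre (half-way up) of the tall white plastic bottle in the bin: 95 mm tall, body 42 mm in diameter up to 71 mm, cap 39 mm in diameter above 75 mm, about 0.1 kg. z runs along its axis from base to cap. It stands in one of three places side by side across the bin, about 88 mm apart, 30 to 50 mm behind the shelf's edge while the bin is in.
- lens (a point): centre of the glass of the code reader. Its z axis is the line of sight, out of the glass, leaning 0.3 to 0.65 rad from vertical to the robot's side; y is level, along the head's axle. The bottle's base belongs 80 mm out along z (so its centre about 128 mm out), its own z axis parallel to this one.
- reader: the reader's fixed foot, 124 mm across, origin at its centre on the counter. A dark steel fork on it holds a grey round head, 68 mm in diameter, 60 mm long, black front ring and 34 mm glass, on an axle 100 mm above the counter, 40 mm behind the glass. The head is stiff to tilt (1.2 N m) and must not be shifted.
- jar_a_mid (a point): centre of a squat white jar, 52 mm in diameter, 55 mm tall, standing in the bin; z runs up its axis. Not to be knocked over.
- jar_b_mid (a point): centre of the second squat white jar, same size, in the bin; z runs up its axis. Not to be knocked over.
- carton_a_mid (a point): centre of a loose white carton 100 x 55 x 35 mm (x, y, z) lying on the counter. Leave alone.
- carton_b_mid (a point): centre of a loose brown carton 120 x 70 x 30 mm (x, y, z) lying on the counter. Leave alone.
- tape_mid (a point): centre of a loose cardboard ring (roll core) 90 mm across, 24 mm high, lying on the counter. Leave alone.
- spatula_grip (a point): handle of a loose spatula lying on the counter on the robot's left, in front of the reader. Leave alone.
Mind the look-alikes: they are no part of the job. What is meant by the reader is not pink or yellow, and is the larger of those in its own colour.

How it is judged:
By the outcome, as a careful person would: the job done as asked, in the order asked, and still so for the second after the job is handed in, while the arm keeps its last pose, push and grip.
It also fails if it takes over 59 s, if anything falls off the work surface, if the arm or the gripper's body presses on something with over 40 N, if the wrist force passes 120 N, or if a joint passes its speed limit or range.

ROBOT

A 6-joint arm with a two-finger parallel gripper is mounted at the origin on the work surface. World frame = base frame: x ahead of the robot, y to its left, z up, the work surface at z = 0. Lengths are in m, angles in degrees, forces in N, time in s.
With the tool pointing down it reaches from about 0.3 to 0.75 m from the base axis. Payload 8.5 kg.
Tool frame: the origin (TCP) lies midway between the tips of the shut fingers; the grasp point (between the pads) lies 19 mm behind it (env.hold_point_z is the distance from the TCP to the grasp point, in m); z points along the fingers, y is the line along which they close (so a half turn about z gives the same grasp; the last joint's range is limited). The gripper opens to 85 mm and grips with 20 to 120 N. Pads are 22 mm wide; open, the fingers measure 114 mm over their backs; the gripper's body (76 mm by 85 mm) begins 54 mm behind the grasp point. The pads swing forward as they close: fully open they stand 13 mm farther back than shut.
Start: joints at [-88.081, 21.807, 74.336, -0, 83.858, -12.336], TCP at [0.135, -0.533, 0.231] pointing down, gripper open.
Joint ranges: [-178.18, 178.18], [-50.72, 133.34], [12.68, 142.11], [-81.47, 261.47], [9.98, 163.14], [-165.26, 165.26]. Speed limits (degrees/s): [136.94, 136.94, 180, 180, 180, 180].

INTERFACE

Orientations are given as a 3x3 rotation matrix whose columns are the frame's x, y, z axes.
In Python, from rig import observe, get_image, camera_info, env gives the robot as it stands.
- The arm moves only by the tool drive_tool, never from a script. Its arguments are lists of equal length, an entry for each row: "offset": the shift along the tool's x, y, z in units of 40 mm (1.0 is 40 mm), a list of three; "turn": the turn, a rotation vector about the tool's x, y, z in units of 6 degrees (1.0 is 6 degrees), a list of three; "hand": the opening, from 0 (shut) to 1 (fully open). A call has exactly 10 rows; each row shifts and turns the commanded pose from where the row before left it, along the tool's axes as they then stand; what a row does not reach is not made up. A row lasts 1/8 s, in which the tool goes at most 62.5 mm and 10.7 degrees, less where a joint would pass 70% of its speed; a pose out of reach is approached as far as the arm can. A call is refused whole if a number of a shift passes 1 or a number of a turn 1, either way. A call with a gripper value outside its range is refused whole. The fingers move at their own pace and stop on an object; "newtons" is the grip in N (left out, the last holds). Time passes only in rows, so rows that do not move let the fingers close, or fill a call up. It gives the time, the measured TCP pose, the force, the opening and the grip force at its end, in the units of the state.
- observe(): the state, without advancing time (a new reading comes with each control period).
- get_image(name): name is "side" or "top" or "wrist"; returns the picture (420x560x3 uint8, blue, green, red); there is no depth.
- camera_info(name): a dict with "fx", "fy", "cx", "cy" (pixels), "world_to_cam" (4x4, takes a point from world to camera coordinates). Camera axes: x right, y down, z forward; pixel columns grow to the right and rows downward; lengths in m; the calibration is good to about 2 mm. A picture is of the moment at which its call begins: read the wrist's pose just before it. camera_info takes no time and is no camera call; for the wrist camera it gives the pose at the moment of the call.
- env.close_job(): hands the job in; it is judged then, once.
The state is a dict: "time_s": time; "q": joint angles; "qvel": joint speeds; "joint_efforts": joint torques, N m; "position": TCP position; "tool_rot": TCP orientation; "ft_force": force on the tool from outside, world axes, zero at the start; "wrist_torque": the same for the moment, N m; "grip_width": finger opening in m; "gripper_force": force on a finger pad.
Only numpy, scipy, OpenCV 4.12 (cv2) and the standard library are available. Lean on these libraries where they do the work, as an engineer would, in place of code of your own. Each camera call takes 0.05 s, during which the arm holds its last target. There are 200 camera calls.

## Working session

There is one attempt and no reset: what is moved stays moved. The work goes in short steps, Python scripts to look and compute and a tool call to move; the robot and the scene stay as the last step left them, time stands still between calls to the robot, and variables do not carry over. Pictures are saved under pics/ and viewed, at most 10 in all, crops included, and the job is handed in when it is done.

Besides the shell and the picture viewer there is one more tool, called by a JSON object that holds its "op" and its "data". drive_tool: Moves the arm, as the interface text tells. Its arguments: {"type":"object","properties":{"offset":{"type":"array"},"turn":{"type":"array"},"hand":{"type":"array"},"newtons":{"type":"number"}},"required":["offset","turn","hand"]}

```bash
mkdir -p pics; python3 - <<'E'
from rig import *
import cv2
for n in("side","top"):
    cv2.imwrite(f"pics/{n}0.png",get_image(n)); c=camera_info(n); print(n,c)
print(env.hold_point_z,observe())
E
```

```text
side {'fx': 519.3069521555294, 'fy': 519.3069521555294, 'cx': 279.3238624424491, 'cy': 204.79086814212835, 'world_to_cam': array([[-0.69140868, -0.7223048 , -0.01515963,  0.34660161],
       [-0.55321828,  0.54281699, -0.6319013 ,  0.38088468],
       [ 0.46465425, -0.42851546, -0.7749006 ,  1.25432592],
       [ 0.        ,  0.        ,  0.        ,  1.        ]])}
top {'fx': 449.17093486301536, 'fy': 449.17093486301536, 'cx': 282.8301033049024, 'cy': 208.56905535722993, 'world_to_cam': array([[ 0.00676434, -0.99989873,  0.01252112, -0.0753161 ],
       [-0.99577225, -0.00788244, -0.09151775,  0.56005505],
       [ 0.09160717, -0.01184913, -0.99572472,  1.20751238],
       [ 0.        ,  0.        ,  0.        ,  1.        ]])}
0.0187 {'time_s': 0.1, 'q': array([-8.80817524e+01,  2.18382422e+01,  7.43788749e+01,  1.03566091e-03,
        8.38568542e+01, -1.23343035e+01]), 'qvel': array([-0.06297809, -0.0840781 , -0.11837637,  0.08813642,  0.04550031,
        0.00991636]), 'joint_efforts': array([ 2.70552358e-03, -4.49223447e+01, -2.31660247e+01, -2.65325980e-04,
        3.62283841e-03,  7.68376616e-07]), 'position': array([ 0.13541552, -0.53281008,  0.23077213]), 'tool_rot': array([[ 9.69220432e-01,  2.46194545e-01, -2.52538620e-05],
       [ 2.46194371e-01, -9.69219617e-01,  1.29092055e-03],
       [ 2.93341058e-04, -1.25740393e-03, -9.99999166e-01]]), 'ft_force': array([ 0.12121685,  0.33842104, -0.2668544 ]), 'wrist_torque': array([-0.0175444 , -0.02605296,  0.03263944]), 'gripper_force': 0.0, 'grip_width': 0.0850160125752862}
```

View pics/side0.png

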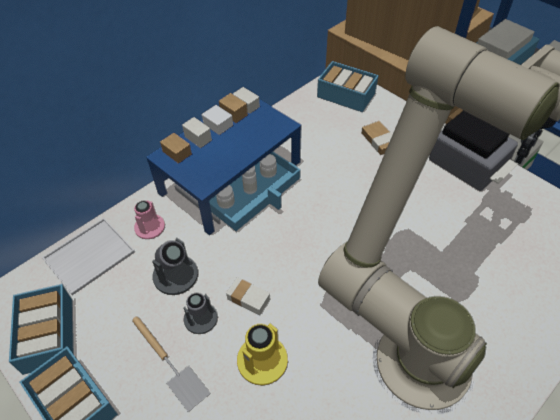

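View pics/top0.png

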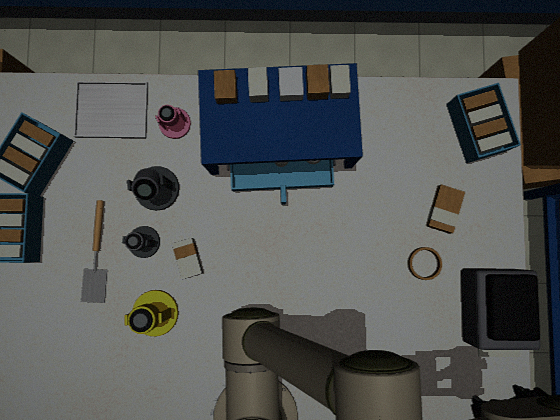

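The side view shows a rack with its bin (tab at side (277,200), top (284,197)) and three containers at side (226,195), (249,180) and (268,166).

Reader candidates, side / top pixel:
- pink (147,217) / (170,118)
- large dark grey (174,263) / (153,188)
- small dark grey (200,308) / (140,241)
- yellow (262,350) / (151,315)

I choose the large grey one. I'll check it and the bottle in one crop.

```bash
cat > h.py <<'E'
import numpy as np, cv2
from rig import *
def cam(n):
    c=camera_info(n); W=np.array(c["world_to_cam"]); return c,W[:3,:3],W[:3,3]
def ray(n,u,v,C=None):
    c,R,t=C or cam(n); d=R.T@np.array([(u-c["cx"])/c["fx"],(v-c["cy"])/c["fy"],1]); return -R.T@t,d/np.linalg.norm(d)
def onz(n,u,v,z,C=None):
    o,d=ray(n,u,v,C); return o+d*(z-o[2])/d[2]
def proj(n,p,C=None):
    c,R,t=C or cam(n); q=R@np.array(p)+t; return np.array([c["fx"]*q[0]/q[2]+c["cx"],c["fy"]*q[1]/q[2]+c["cy"]])
def tri(rays):
    A=sum(np.eye(3)-np.outer(d,d) for o,d in rays); b=sum((np.eye(3)-np.outer(d,d))@o for o,d in rays); return np.linalg.solve(A,b)
E
python3 - <<'E'
from h import *
s=cv2.imread("pics/side0.png");t=cv2.imread("pics/top0.png")
a=cv2.resize(s[130:230,195:315],None,fx=4,fy=4,interpolation=2)
b=cv2.resize(s[225:300,145:210],None,fx=5,fy=5,interpolation=2)
c=cv2.resize(t[160:215,120:190],None,fx=4,fy=4,interpolation=2)
M=np.zeros((600,800,3),np.uint8);M[:400,:480]=a;M[:375,480:800]=b[:,:320];M[380:600,500:780]=c
M[405:600,:480]=cv2.resize(t[155:210,220:340],(480,220),interpolation=2)[:195]
cv2.imwrite("pics/c1.png",M)
for uv,z in [((201,166),.163),((361,158),.163),((284,187),.085),((284,204),.085),((233,190),.05),((333,186),.05),((156,188),0),((140,241),0)]: print(uv,onz("top",*uv,z).round(4))
E
```

```text
(201, 166) [0.6514 0.1321 0.163 ]
(361, 158) [ 0.675  -0.2619  0.163 ]
(284, 187) [ 0.6121 -0.0732  0.085 ]
(284, 204) [ 0.5672 -0.0735  0.085 ]
(233, 190) [0.6077 0.064  0.05  ]
(333, 186) [ 0.6209 -0.2064  0.05  ]
(156, 188) [0.6182 0.2849 0.    ]
(140, 241) [0.4695 0.3243 0.    ]
```

View pics/c1.png

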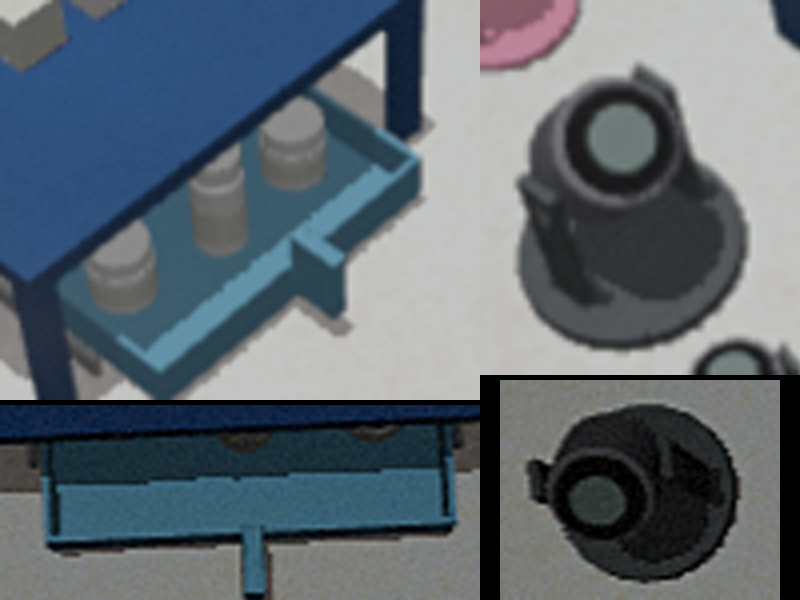

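The middle container is the tall bottle: it has a cap and a second, higher top, at crop (218,205). The larger dark grey device is the reader, with glass at side (173.6,252) and top (145.4,189). The tab is at top (284,197).

```bash
cat >> h.py <<'E'
from scipy.spatial.transform import Rotation as Ro
def R_down(yaw):  # tool z down, tool x at yaw (deg)
    return Ro.from_euler("z",yaw,degrees=True).as_matrix()@np.diag([1,-1,-1.])
def R_z(z,xh):  # tool z given, x near xh
    z=np.array(z)/np.linalg.norm(z); x=np.array(xh)-np.dot(xh,z)*z; x/=np.linalg.norm(x); return np.c_[x,np.cross(z,x),z]
def plan(p,R):
    s=observe(); T=s["tool_rot"]; d=T.T@(np.array(p)-s["position"])/.04; r=Ro.from_matrix(T.T@R).as_rotvec(degrees=True)/6
    print("t",round(s["time_s"],2),"pos",s["position"].round(4),"q",s["q"].round(0),"f",s["ft_force"].round(1),"\n total shift units(now axes)",d.round(2),"turn",r.round(2), "shift in target axes",(R.T@(np.array(p)-s["position"])/.04).round(2))
E
python3 - <<'E'
from h import *
L=tri([ray("side",173.6,252.1),ray("top",145.4,188.9)]);print("lens",L)
for n,u,v in(("side",173.6,252.1),("top",145.4,188.9)): print(proj(n,L))
t=cv2.imread("pics/top0.png")
ft=onz("top",156.3,187.6,.008);print("foot",ft)
A=np.r_[ft[:2],.1];print(np.linalg.norm(L-A),(L-A)/np.linalg.norm(L-A))
h=cv2.cvtColor(t,cv2.COLOR_BGR2HSV);print(h[195,284],h[180,260],h[130,280],h[200,150])
plan([.56,-.073,.24],R_down(3.2))
E
```

```text
lens [0.59789276 0.27635118 0.12730279]
[173.36483522 252.05304292]
[145.56933995 189.07540039]
foot [0.6182017 0.281915  0.008    ]
0.03447972823373285 [-0.58901095 -0.16136502  0.79185064]
[100 134 120] [101 131 123] [107 215  70] [115  73  21]
t 0.1 pos [ 0.1354 -0.5328  0.2308] q [-88.  22.  74.   0.  84. -12.] f [ 0.1  0.3 -0.3] 
 total shift units(now axes) [13.12 -8.53 -0.22] turn [-0.01 -0.    1.84] shift in target axes [ 11.24 -10.88  -0.23]
```

{"op": "drive_tool", "data": {"offset": [[0.93, -0.6, 0], [0.93, -0.6, 0], [0.93, -0.6, 0], [0.93, -0.6, 0], [0.93, -0.6, 0], [0.93, -0.6, 0], [0.93, -0.6, 0], [0.93, -0.6, 0], [0.93, -0.6, 0], [0.93, -0.6, 0]], "turn": [[0, 0, 0], [0, 0, 0], [0, 0, 0], [0, 0, 0], [0, 0, 0], [0, 0, 0], [0, 0, 0], [0, 0, 0], [0, 0, 0], [0, 0, 0]], "hand": [1, 1, 1, 1, 1, 1, 1, 1, 1, 1]}}

```text
time_s: 1.35
position: [0.4376, -0.2076, 0.2311]
tool_rot: [[0.969, 0.246, -0.0], [0.246, -0.969, 0.0], [-0.0, -0.0, -1.0]]
ft_force: [0.1, -0.5, -0.6]
grip_width: 0.0855
gripper_force: 0.0
```

{"op": "drive_tool", "data": {"offset": [[0.93, -0.6, 0], [0.93, -0.6, 0], [0.93, -0.6, 0], [0.93, -0.6, 0], [0, 0, 0], [0, 0, 0], [0, 0, 0], [0, 0, 0], [0, 0, 0], [0, 0, 0]], "turn": [[0, 0, 0], [0, 0, 0], [0, 0, 0], [0, 0, 0], [0, 0, 0.92], [0, 0, 0.92], [0, 0, 0], [0, 0, 0], [0, 0, 0], [0, 0, 0]], "hand": [1, 1, 1, 1, 1, 1, 1, 1, 1, 1]}}

```text
time_s: 2.6
position: [0.5574, -0.0792, 0.2313]
tool_rot: [[0.998, 0.056, 0.0], [0.056, -0.998, 0.0], [0.0, -0.0, -1.0]]
ft_force: [-0.2, -0.2, 0.2]
grip_width: 0.0855
gripper_force: 0.0
```

```bash
python3 - <<'E'
from h import *
C=cam("wrist");im=get_image("wrist");cv2.imwrite("pics/w1.png",im);np.save("w1.npy",np.array([C[0]["world_to_cam"]]))
plan([.56,-.073,.24],R_down(3.2))
print(proj("wrist",[.567,-.073,.085],C),C[0]["fx"],-C[1].T@C[2],C[1][2])
E
```

```text
t 2.65 pos [ 0.5574 -0.0792  0.2313] q [-20.  23.  72.   0.  85.  67.] f [-0.  -0.7 -0.8] 
 total shift units(now axes) [ 0.07 -0.15 -0.22] turn [ 0. -0.  0.] shift in target axes [ 0.07 -0.15 -0.22]
[273.89896608 181.796135  ] 323.2140046374342 [ 0.64177449 -0.07455495  0.3731445 ] [-0.32855083 -0.01696581 -0.9443339 ]
```

View pics/w1.png

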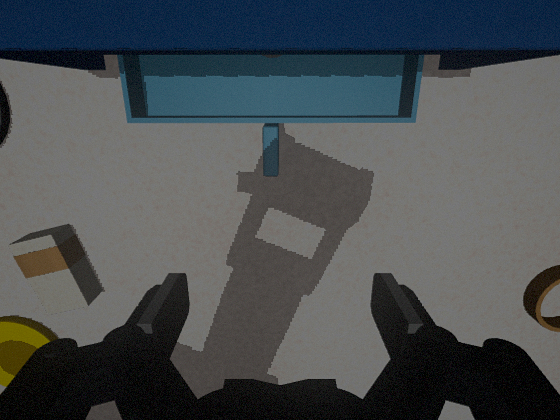

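The wrist view shows the tab's top face from (271,125) to its outer end at (271,176). The bin's front rim runs level at row ~122, from column 128 to 416, so the yaw is right.

```bash
python3 - <<'E'
from h import *
im=cv2.imread("pics/w1.png");h=cv2.cvtColor(im,cv2.COLOR_BGR2HSV)
m=cv2.inRange(h,(90,90,50),(105,255,255));m[:132]=0;m[185:]=0;m[:,:250]=0;m[:,295:]=0
x,y,w,hh=cv2.boundingRect(m);print(x,y,w,hh)
e=onz("wrist",x+w/2-.5,y+hh-.5,.085);a=onz("wrist",x+w/2-.5,y,.085)
r1,r2=onz("wrist",128,122.5,.05),onz("wrist",416,122.5,.05);d=r2-r1;yaw=np.degrees(np.arctan2(d[0],-d[1]))
print(e,a,r1,r2,yaw)
ux=np.array([np.cos(np.radians(yaw)),np.sin(np.radians(yaw)),0])
g=e+.015*ux;g[2]=.068-.0187;print("TCP goal",g)
plan(g,R_down(yaw))
E
```

```text
263 132 16 44
[ 0.57273637 -0.06959168  0.085     ] [ 0.61150227 -0.06775457  0.085     ] [0.60897613 0.07148337 0.05      ] [ 0.62482117 -0.20717668  0.05      ] 3.2544219645916503
TCP goal [ 0.58771218 -0.06874013  0.0493    ]
t 2.65 pos [ 0.5574 -0.0792  0.2313] q [-20.  23.  72.   0.  85.  67.] f [-0.  -0.7 -0.8] 
 total shift units(now axes) [ 0.77 -0.22  4.55] turn [ 0. -0. -0.] shift in target axes [ 0.77 -0.22  4.55]
```

{"op": "drive_tool", "data": {"offset": [[0.36, -0.11, 0.6], [0.36, -0.11, 0.6], [0, 0, 0.75], [0, 0, 0.75], [0, 0, 0.75], [0, 0, 0.6], [0, 0, 0.5], [0, 0, 0], [0, 0, 0], [0, 0, 0]], "turn": [[0, 0, 0], [0, 0, 0], [0, 0, 0], [0, 0, 0], [0, 0, 0], [0, 0, 0], [0, 0, 0], [0, 0, 0], [0, 0, 0], [0, 0, 0]], "hand": [0.7, 0.7, 0.7, 0.7, 0.7, 0.7, 0.7, 0.7, 0, 0], "newtons": 40}}

```text
time_s: 3.9
position: [0.5862, -0.0689, 0.0503]
tool_rot: [[0.998, 0.056, 0.002], [0.056, -0.998, -0.001], [0.002, 0.001, -1.0]]
ft_force: [-0.1, -0.3, 0.7]
grip_width: 0.024
gripper_force: 0.0
```

{"op": "drive_tool", "data": {"offset": [[0, 0, 0], [0, 0, 0], [0, 0, 0], [0, 0, 0], [-0.2, 0, 0], [-0.4, 0, 0], [-0.4, 0, 0], [-0.4, 0, 0], [-0.4, 0, 0], [0, 0, 0]], "turn": [[0, 0, 0], [0, 0, 0], [0, 0, 0], [0, 0, 0], [0, 0, 0], [0, 0, 0], [0, 0, 0], [0, 0, 0], [0, 0, 0], [0, 0, 0]], "hand": [0, 0, 0, 0, 0, 0, 0, 0, 0, 0]}}

```text
time_s: 5.15
position: [0.5131, -0.0734, 0.0502]
tool_rot: [[0.998, 0.056, 0.001], [0.056, -0.998, -0.001], [0.001, 0.001, -1.0]]
ft_force: [-1.6, -2.8, 6.9]
grip_width: 0.0134
gripper_force: 41.3
```

{"op": "drive_tool", "data": {"offset": [[-0.3, 0, 0], [-0.4, 0, 0], [-0.4, 0, 0], [-0.3, 0, 0], [-0.2, 0, 0], [-0.15, 0, 0], [-0.1, 0, 0], [-0.05, 0, 0], [0, 0, 0], [0, 0, 0]], "turn": [[0, 0, 0], [0, 0, 0], [0, 0, 0], [0, 0, 0], [0, 0, 0], [0, 0, 0], [0, 0, 0], [0, 0, 0], [0, 0, 0], [0, 0, 0]], "hand": [0, 0, 0, 0, 0, 0, 0, 0, 0, 0]}}

```text
time_s: 6.4
position: [0.4384, -0.0776, 0.0502]
tool_rot: [[0.998, 0.056, 0.003], [0.056, -0.998, -0.002], [0.002, 0.002, -1.0]]
ft_force: [0.3, -2.4, 10.0]
grip_width: 0.0131
gripper_force: 41.7
```

{"op": "drive_tool", "data": {"offset": [[-0.03, 0, 0], [-0.03, 0, 0], [-0.03, 0, 0], [-0.03, 0, 0], [0, 0, 0], [0, 0, 0], [0, 0, 0], [0, 0, 0], [0, 0, 0], [0, 0, 0]], "turn": [[0, 0, 0], [0, 0, 0], [0, 0, 0], [0, 0, 0], [0, 0, 0], [0, 0, 0], [0, 0, 0], [0, 0, 0], [0, 0, 0], [0, 0, 0]], "hand": [0, 0, 0, 0, 0, 0, 0, 0, 0, 0]}}

```text
time_s: 7.65
position: [0.4364, -0.0778, 0.0502]
tool_rot: [[0.998, 0.056, 0.009], [0.056, -0.998, -0.002], [0.009, 0.002, -1.0]]
ft_force: [16.5, 3.9, -1.0]
grip_width: 0.0138
gripper_force: 40.1
```

{"op": "drive_tool", "data": {"offset": [[0.05, 0, 0], [0, 0, 0], [0, 0, 0], [0, 0, -0.5], [0, 0, -1], [0, 0, -1], [0, 0, -1], [0, 0, -1], [0, 0, 0], [0, 0, 0]], "turn": [[0, 0, 0], [0, 0, 0], [0, 0, 0], [0, 0, 0], [0, 0, 0], [0, 0, 0], [0, 0, 0], [0, 0, 0], [0, 0, 0], [0, 0, 0]], "hand": [0.7, 0.7, 0.7, 0.7, 0.7, 0.7, 0.7, 0.7, 0.7, 0.7]}}

```text
time_s: 8.9
position: [0.4346, -0.077, 0.2284]
tool_rot: [[0.998, 0.056, -0.002], [0.056, -0.998, 0.001], [-0.001, -0.001, -1.0]]
ft_force: [-0.4, 0.6, 0.2]
grip_width: 0.0597
gripper_force: 0.0
```

```bash
python3 - <<'E'
from h import *
C=cam("wrist");im=get_image("wrist");cv2.imwrite("pics/w2.png",im);np.save("w2.npy",C[0]["world_to_cam"])
plan([.556,-.071,.23],R_down(3.2)); print(proj("wrist",[.556,-.071,.108],C))
a=get_image("top");b=get_image("side");cv2.imwrite("pics/top2.png",a);cv2.imwrite("pics/side2.png",b)
M=np.zeros((420,780,3),np.uint8);M[:,:560]=im;M[:200,560:780]=cv2.resize(a[150:250,230:340],(220,200));M[210:410,560:780]=cv2.resize(b[150:250,200:310],(220,200));cv2.imwrite("pics/m2.png",M)
E
```

```text
t 8.95 pos [ 0.4345 -0.077   0.2281] q [-25.  11.  91.  -0.  79.  61.] f [ 0.2  0.1 -0.4] 
 total shift units(now axes) [ 3.04  0.02 -0.05] turn [-0.01  0.02  0.  ] shift in target axes [ 3.04  0.02 -0.05]
[281.42675584  41.53316187]
```

View pics/m2.png

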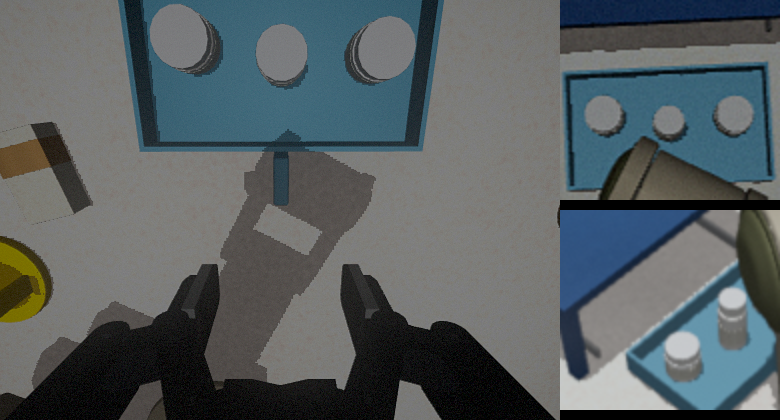

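The bin is out with everything still standing. In the wrist view the bottle's cap top is at (281,53), with jar tops at (180,37) and (386,47).

```bash
python3 - <<'E'
from h import *
im=cv2.imread("pics/w2.png");h=cv2.cvtColor(im,cv2.COLOR_BGR2HSV)
C=cam("wrist")
m=cv2.inRange(h,(0,0,125),(180,60,255));n,l,s,c=cv2.connectedComponentsWithStats(m[:100])
for i in range(1,n):
    if s[i,4]>500:
        u,v=s[i,0]+s[i,2]/2-.5,s[i,1]+s[i,3]/2-.5
        print(s[i],(u,v),[onz("wrist",u,v,z,C).round(4) for z in(.108,.068)], s[i,2]/C[0]["fx"])
print("top",onz("top",284.3,209.6,.108))
E
```

```text
[ 152   13   55   55 1200] (np.float64(179.0), np.float64(40.0)) [array([0.5528, 0.0034, 0.108 ]), array([0.5579, 0.0149, 0.068 ])] 0.1701658938377263
[ 256   24   51   56 1800] (np.float64(281.0), np.float64(51.5)) [array([ 0.5494, -0.0711,  0.108 ]), array([ 0.554 , -0.0708,  0.068 ])] 0.15779019246770984
[ 359   26   57   53 1290] (np.float64(387.0), np.float64(52.0)) [array([ 0.5534, -0.1487,  0.108 ]), array([ 0.5586, -0.1603,  0.068 ])] 0.17635374452273453
[ 64  72  68  28 670] (np.float64(97.5), np.float64(85.5)) [array([0.5183, 0.0666, 0.108 ]), array([0.5182, 0.0878, 0.068 ])] 0.21038692329027978
top [ 0.55043925 -0.07401547  0.108     ]
```

{"op": "drive_tool", "data": {"offset": [[0.7, 0, 0], [0.8, 0, 0], [0.8, 0.01, 0], [0.59, 0, 0], [0, 0, 0.7], [0, 0, 0.8], [0, 0, 0.8], [0, 0, 0.8], [0, 0, 0.8], [0, 0, 0.6]], "turn": [[0, 0, 0], [0, 0, 0], [0, 0, 0], [0, 0, 0], [0, 0, 0], [0, 0, 0], [0, 0, 0], [0, 0, 0], [0, 0, 0], [0, 0, 0]], "hand": [0.7, 0.7, 0.7, 0.7, 0.7, 0.7, 0.7, 0.7, 0.7, 0.7]}}

```text
time_s: 10.3
position: [0.5498, -0.0708, 0.0471]
tool_rot: [[0.998, 0.056, -0.003], [0.056, -0.998, 0.001], [-0.003, -0.001, -1.0]]
ft_force: [0.7, -0.1, 0.7]
grip_width: 0.0596
gripper_force: 0.0
```

{"op": "drive_tool", "data": {"offset": [[0, 0, 0], [0, 0, 0], [0, 0, 0], [0, 0, 0], [0, 0, 0], [0, 0, 0], [0, 0, 0], [0, 0, 0], [0, 0, -0.2], [0, 0, -0.3]], "turn": [[0, 0, 0], [0, 0, 0], [0, 0, 0], [0, 0, 0], [0, 0, 0], [0, 0, 0], [0, 0, 0], [0, 0, 0], [0, 0, 0], [0, 0, 0]], "hand": [0.7, 0.3, 0.3, 0.3, 0.3, 0.3, 0.3, 0.3, 0.3, 0.3], "newtons": 40}}

```text
time_s: 11.55
position: [0.5504, -0.071, 0.0697]
tool_rot: [[0.998, 0.056, -0.001], [0.056, -0.998, 0.0], [-0.001, -0.0, -1.0]]
ft_force: [-0.1, -1.1, -0.7]
grip_width: 0.0408
gripper_force: 40.6
```

{"op": "drive_tool", "data": {"offset": [[0, 0, -0.5], [0, 0, -0.9], [0, 0, -0.9], [0, 0, -0.9], [0, 0, -0.9], [0, 0, -0.9], [0, -0.4, -0.9], [0, -0.7, -0.8], [-0.1, -0.8, 0], [-0.2, -0.8, 0]], "turn": [[0, 0, 0], [0, 0, 0], [0, 0, 0], [0, 0, 0], [0, 0, 0], [0, 0, 0], [0, 0, 0], [0, 0, 0], [0, 0, 0], [0, 0, 0]], "hand": [0.3, 0.3, 0.3, 0.3, 0.3, 0.3, 0.3, 0.3, 0.3, 0.3]}}

```text
time_s: 12.8
position: [0.532, 0.037, 0.3381]
tool_rot: [[0.998, 0.056, 0.001], [0.056, -0.998, -0.0], [0.001, 0.0, -1.0]]
ft_force: [-0.5, -0.2, -1.7]
grip_width: 0.0412
gripper_force: 40.7
```

{"op": "drive_tool", "data": {"offset": [[-0.2, -0.8, 0], [-0.2, -0.8, 0], [-0.15, -0.8, 0], [0, -0.8, 0], [0, -0.8, 0], [0, -0.2, 0], [0, 0, 0], [0, 0, 0], [0, 0, 0], [0, 0, 0]], "turn": [[0, 0, 0], [0, 0, 0], [0, 0, 0], [0, 0, 0], [0, 0, 0], [0, 0, 0], [0, 0, 0], [0, 0, 0], [0, 0, 0], [0, 0, 0]], "hand": [0.3, 0.3, 0.3, 0.3, 0.3, 0.3, 0.3, 0.3, 0.3, 0.3]}}

```text
time_s: 14.05
position: [0.5013, 0.2021, 0.3374]
tool_rot: [[0.998, 0.055, -0.0], [0.055, -0.998, -0.0], [-0.0, 0.0, -1.0]]
ft_force: [-0.2, 0.2, -0.9]
grip_width: 0.041
gripper_force: 40.7
```

```bash
python3 - <<'E'
from h import *
C=cam("wrist");im=get_image("wrist");cv2.imwrite("pics/w3.png",im);np.save("w3.npy",C[0]["world_to_cam"])
plan([.5,.2,.34],R_down(3.2)); print(proj("wrist",[.598,.276,.127],C))
a=get_image("top");b=get_image("side");cv2.imwrite("pics/top3.png",a);cv2.imwrite("pics/side3.png",b)
M=np.zeros((420,800,3),np.uint8);M[:,:560]=im;M[:200,560:]=cv2.resize(a[150:250,230:350],(240,200));M[210:410,560:]=cv2.resize(b[120:280,140:310],(240,200));cv2.imwrite("pics/m3.png",M)
E
```

```text
t 14.1 pos [0.5012 0.2022 0.3373] q [ 9. 18. 63. -0. 99. 96.] f [-0.1 -0.3 -1.6] 
 total shift units(now axes) [-0.03  0.05 -0.07] turn [ 0.  0. -0.] shift in target axes [-0.03  0.05 -0.07]
[212.55915891  78.81794452]
```

View pics/m3.png

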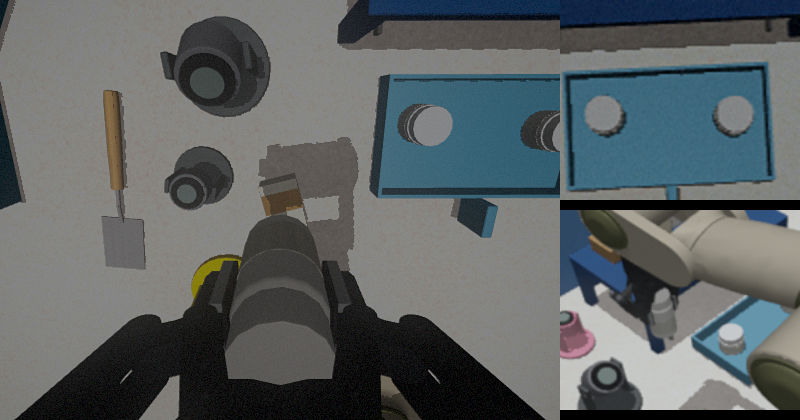

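The bottle is in the grip, upright and clear of the bin, and both jars still stand. The reader's glass is at wrist (208,83), its foot is centred near (222,66), and the fork ears are at (166,66) and (255,60).

```bash
python3 - <<'E'
from h import *
rays=[];Ws={}
for n,f,seed in(("side","side0",(174,252)),("top","top0",(145,189)),("wrist","w3",(208,83))):
    im=cv2.medianBlur(cv2.imread(f"pics/{f}.png"),3);c=cam(n)
    m=np.zeros((422,562),np.uint8);cv2.floodFill(im.copy(),m,seed,0,(14,14,14),(14,14,14),4|cv2.FLOODFILL_FIXED_RANGE|cv2.FLOODFILL_MASK_ONLY|(255<<8))
    m=m[1:-1,1:-1];cs,_=cv2.findContours(m,cv2.RETR_EXTERNAL,cv2.CHAIN_APPROX_NONE);k=max(cs,key=cv2.contourArea);e=cv2.fitEllipse(k)
    print(n,e);rays.append(ray(n,*e[0],c));Ws[n]=(c,e)
for s in([0,1],[1,2],[0,2],[0,1,2]): print(s,tri([rays[i] for i in s]).round(4))
L=tri(rays)
for n in Ws:print(n,proj(n,L,Ws[n][0])-Ws[n][1][0])
# foot outline: dark mask hull extremes in wrist & top
for n,f,box in(("wrist","w3",(155,10,290,125)),("top","top0",(120,155,190,220)),("side","side0",(145,230,205,296))):
    im=cv2.imread(f"pics/{f}.png");g=cv2.GaussianBlur(im,(3,3),0).max(2);x0,y0,x1,y1=box
    bg=np.median(g[y0:y1,x0:x1][g[y0:y1,x0:x1]>90]) if (g[y0:y1,x0:x1]>90).any() else 110
    m=(g<bg*.72).astype(np.uint8);m[:y0]=0;m[y1:]=0;m[:,:x0]=0;m[:,x1:]=0
    cs,_=cv2.findContours(m,cv2.RETR_EXTERNAL,cv2.CHAIN_APPROX_NONE);k=max(cs,key=cv2.contourArea)
    P=np.array([onz(n,*p[0],.004,cam(n))[:2] for p in k])
    # robust circle r=62
    from scipy.optimize import least_squares
    r=least_squares(lambda c:np.hypot(*(P-c).T)-.062,[.618,.282],loss="cauchy",f_scale=.001).x;d=np.abs(np.hypot(*(P-r).T)-.062)
    print(n,"foot",r.round(4),(d<.002).mean().round(2),bg)
for z in(.1,):print("ears",onz("wrist",166,66,z),onz("wrist",253,60,z))
E
```

```text
side ((172.94659423828125, 252.01780700683594), (11.643977165222168, 12.1860933303833), 127.22250366210938)
top ((143.90560913085938, 189.65792846679688), (11.036576271057129, 12.564888000488281), 105.82035064697266)
wrist ((206.60658264160156, 82.57781219482422), (29.158178329467773, 34.47758865356445), 116.16439819335938)
[0, 1] [0.5955 0.2787 0.1326]
[1, 2] [0.5947 0.2799 0.1332]
[0, 2] [0.5934 0.28   0.136 ]
[0, 1, 2] [0.5945 0.2794 0.1343]
side [-0.23237562 -0.0163056 ]
top [-0.42273301  0.38762001]
wrist [ 1.4592439  -0.59623022]
wrist foot [0.616  0.2857] 0.68 134.0
top foot [0.6179 0.2823] 0.71 126.0
side foot [0.6173 0.2819] 0.55 193.0
ears [0.6088978  0.33161254 0.1       ] [0.62004223 0.238171   0.1       ]
```

```bash
python3 - <<'E'
from h import *
for n,f,seed in(("wrist","w3",(208,83)),("top","top0",(145,189)),("side","side0",(174,252))):
    im=cv2.imread(f"pics/{f}.png");im=cv2.bilateralFilter(im,5,20,3);c=cam(n)
    for tol in(10,14,18):
        m=np.zeros((422,562),np.uint8);cv2.floodFill(im.copy(),m,seed,0,(tol,)*3,(tol,)*3,4|cv2.FLOODFILL_FIXED_RANGE|cv2.FLOODFILL_MASK_ONLY|(255<<8))
        cs,_=cv2.findContours(m[1:-1,1:-1],cv2.RETR_EXTERNAL,cv2.CHAIN_APPROX_NONE);k=cv2.convexHull(max(cs,key=cv2.contourArea));e=cv2.fitEllipse(k)
        o,d=ray(n,*e[0],c);R=R_z(d,[0,-1,0])
        P=np.array([R.T@ray(n,*p[0],c)[1] for p in k]);P=(P[:,:2]/P[:,2:]*1000).astype(np.float32)
        E=cv2.fitEllipse(P);a=np.radians(E[2]);b=min(E[1])/max(E[1]);mn=np.array([np.cos(a),np.sin(a)]) if E[1][0]<E[1][1] else np.array([-np.sin(a),np.cos(a)])
        for s in(1,-1):
            N=R@np.r_[s*mn*np.sqrt(1-b*b),-b]
            if N[0]<0.05: print(n,tol,np.round(e[0],1),"normal",N.round(3),"tilt",np.degrees(np.arccos(N[2])).round(1),"yaw",np.degrees(np.arctan2(-N[1],-N[0])).round(1))
E
```

```text
wrist 10 [206.7  82.6] normal [-0.526 -0.103  0.844] tilt 32.4 yaw 11.1
wrist 14 [206.6  82.6] normal [-0.515 -0.107  0.851] tilt 31.7 yaw 11.7
wrist 18 [206.6  82.6] normal [-0.509 -0.106  0.854] tilt 31.3 yaw 11.7
top 10 [143.9 189.8] normal [-0.453 -0.171  0.875] tilt 28.9 yaw 20.6
top 14 [143.8 189.9] normal [-0.516 -0.079  0.853] tilt 31.4 yaw 8.8
top 18 [143.9 189.8] normal [-0.525 -0.106  0.844] tilt 32.4 yaw 11.4
side 10 [172.9 252.1] normal [-0.47   0.579  0.666] tilt 48.2 yaw -50.9
side 10 [172.9 252.1] normal [-0.533 -0.162  0.831] tilt 33.8 yaw 16.9
side 14 [173. 252.] normal [-0.588 -0.008  0.809] tilt 36.0 yaw 0.8
side 14 [173. 252.] normal [-0.467  0.447  0.763] tilt 40.2 yaw -43.7
side 18 [173. 252.] normal [-0.583 -0.014  0.813] tilt 35.7 yaw 1.4
side 18 [173. 252.] normal [-0.47   0.452  0.758] tilt 40.7 yaw -43.9
```

```bash
python3 - <<'E'
from h import *
t,y=np.radians([33,9.5]);n=np.array([-np.sin(t)*np.cos(y),-np.sin(t)*np.sin(y),np.cos(t)])
L=np.array([.595,.279,.133]);R=R_z(-n,[np.cos(y),np.sin(y),0]);print(R.round(3));plan(L+.174*n,R)
E
```

```text
[[ 0.827  0.165  0.537]
 [ 0.138 -0.986  0.09 ]
 [ 0.545  0.    -0.839]]
t 14.2 pos [0.5012 0.2023 0.3373] q [ 9. 18. 63. -0. 99. 96.] f [-0.2 -0.  -1.1] 
 total shift units(now axes) [ 0.09 -1.52  1.46] turn [ 0.3   5.49 -1.02] shift in target axes [-0.58 -1.5   1.37]
```

{"op": "drive_tool", "data": {"offset": [[0, 0, 0], [0, 0, 0], [0, 0, 0], [0, 0, 0], [0, 0, 0], [0, 0, 0], [-0.2, -0.5, 0], [-0.2, -0.5, 0.6], [-0.18, -0.5, 0.77], [0, 0, 0]], "turn": [[0.05, 0.915, -0.17], [0.05, 0.915, -0.17], [0.05, 0.915, -0.17], [0.05, 0.915, -0.17], [0.05, 0.915, -0.17], [0.05, 0.915, -0.17], [0, 0, 0], [0, 0, 0], [0, 0, 0], [0, 0, 0]], "hand": [0.3, 0.3, 0.3, 0.3, 0.3, 0.3, 0.3, 0.3, 0.3, 0.3]}}

```text
time_s: 15.45
position: [0.5007, 0.264, 0.2764]
tool_rot: [[0.83, 0.167, 0.533], [0.141, -0.986, 0.089], [0.54, 0.001, -0.842]]
ft_force: [-0.2, 0.2, -1.0]
grip_width: 0.0407
gripper_force: 40.8
```

```bash
python3 - <<'E'
from h import *
t,y=np.radians([33,9.5]);n=np.array([-np.sin(t)*np.cos(y),-np.sin(t)*np.sin(y),np.cos(t)])
L=np.array([.595,.279,.133]);R=R_z(-n,[np.cos(y),np.sin(y),0]);plan(L+.174*n,R)
C=cam("wrist");cv2.imwrite("pics/w4.png",get_image("wrist"))
s=observe();T=s["tool_rot"];p=s["position"]
print("base",proj("wrist",p+.034*T[:,2],C),"cap",proj("wrist",p-.061*T[:,2],C),"axisline far",proj("wrist",p+.174*T[:,2],C),"L",proj("wrist",L,C))
print("cam in tool",T.T@(-C[1].T@C[2]-p),(T.T@C[1].T).round(3))
E
```

```text
t 15.45 pos [0.5007 0.264  0.2764] q [ 18.  10.  90.  -6.  47. 101.] f [-0.2  0.2 -1. ] 
 total shift units(now axes) [ 0.05  0.02 -0.04] turn [-0.    0.05  0.02] shift in target axes [ 0.05  0.02 -0.04]
base [281.04000069 242.95968799] cap [281.7352728  372.36502192] axisline far [280.71569956 182.60016044] L [280.98755442 181.75419284]
cam in tool [ 0.0831958  -0.00051278 -0.14057416] [[-0.    -0.943 -0.332]
 [ 1.     0.    -0.002]
 [ 0.002 -0.332  0.943]]
```

View pics/w4.png

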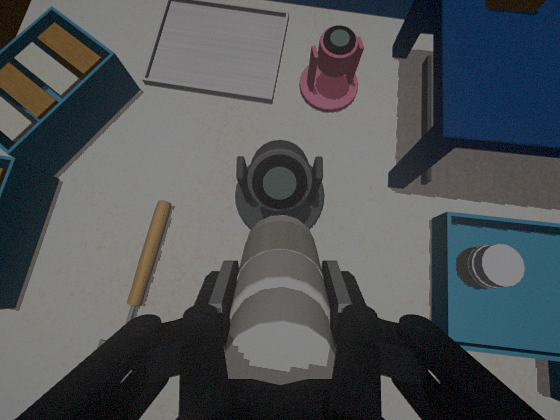

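In the wrist view the glass is centred at (280,183), where the line of sight was predicted at (281,182). The fork ears are symmetric at columns 241 and 319 and level, so the aim and yaw are right. Next I'll check the tilt from the glass ellipse.

```bash
python3 - <<'E'
from h import *
n="wrist";im=cv2.bilateralFilter(cv2.imread("pics/w4.png"),5,20,3);c=cam(n);s=observe();T=s["tool_rot"];p=s["position"]
g=im.max(2);print(g[183,255:306])
for tol in(10,14,18):
    m=np.zeros((422,562),np.uint8);cv2.floodFill(im.copy(),m,(280,183),0,(tol,)*3,(tol,)*3,4|cv2.FLOODFILL_FIXED_RANGE|cv2.FLOODFILL_MASK_ONLY|(255<<8))
    cs,_=cv2.findContours(m[1:-1,1:-1],cv2.RETR_EXTERNAL,cv2.CHAIN_APPROX_NONE);k=cv2.convexHull(max(cs,key=cv2.contourArea));e=cv2.fitEllipse(k)
    o,d=ray(n,*e[0],c);R=R_z(d,[0,-1,0]);P=np.array([R.T@ray(n,*q[0],c)[1] for q in k]);P=(P[:,:2]/P[:,2:]*1000).astype(np.float32)
    E=cv2.fitEllipse(P);a=np.radians(E[2]);b=E[1][0]/E[1][1];mn=np.array([np.cos(a),np.sin(a)])
    dist=34/(max(E[1])) # m
    for sg in(1,-1): 
        N=R@np.r_[sg*mn*np.sqrt(1-b*b),-b];print(tol,np.round(e[0],1),"n tool",(T.T@N).round(3),"tilt",np.degrees(np.arccos(N[2])).round(1),"pt at d",(T.T@(o+d*dist-p)).round(4))
L=np.array([.595,.279,.133]);print("L tool",T.T@(L-p), "foot->", )
E
```

```text
[40 42 36 38 38 37 38 38 78 79 79 78 79 79 79 78 78 77 78 78 78 78 78 78
 78 78 78 78 78 78 77 77 76 77 77 77 78 77 77 78 78 60 36 37 36 35 36 34
 37 37 37]
10 [279.1 182.8] n tool [-0.047 -0.02  -0.999] tilt 35.6 pt at d [ 0.0006 -0.0011  0.1769]
10 [279.1 182.8] n tool [ 0.53   0.026 -0.847] tilt 1.7 pt at d [ 0.0006 -0.0011  0.1769]
14 [279.  182.8] n tool [-0.018 -0.009 -1.   ] tilt 33.9 pt at d [ 0.0007 -0.0011  0.1762]
14 [279.  182.8] n tool [ 0.506  0.016 -0.863] tilt 2.6 pt at d [ 0.0007 -0.0011  0.1762]
18 [279.1 182.8] n tool [-0.002 -0.004 -1.   ] tilt 33.0 pt at d [ 0.0006 -0.0011  0.1767]
18 [279.1 182.8] n tool [ 0.492  0.011 -0.871] tilt 3.5 pt at d [ 0.0006 -0.0011  0.1767]
L tool [0.00099027 0.00027064 0.17355829] foot->
```

{"op": "drive_tool", "data": {"offset": [[-0.04, -0.01, 0.1], [0, 0, 0.3], [0, 0, 0.3], [0, 0, 0.3], [0, 0, 0.3], [0, 0, 0.15], [0, 0, 0.07], [0, 0, 0], [0, 0, 0], [0, 0, 0]], "turn": [[0, 0.13, 0], [0, 0, 0], [0, 0, 0], [0, 0, 0], [0, 0, 0], [0, 0, 0], [0, 0, 0], [0, 0, 0], [0, 0, 0], [0, 0, 0]], "hand": [0.3, 0.3, 0.3, 0.3, 0.3, 0.3, 0.3, 0.3, 0.3, 0.3]}}

```text
time_s: 16.75
position: [0.5334, 0.2692, 0.2276]
tool_rot: [[0.82, 0.165, 0.548], [0.137, -0.986, 0.092], [0.556, 0.0, -0.831]]
ft_force: [0.6, -0.1, -1.6]
grip_width: 0.0407
gripper_force: 40.9
```

```bash
python3 - <<'E'
from h import *
w=get_image("wrist");b=get_image("side");a=get_image("top")
s=observe();T=s["tool_rot"];p=s["position"];L=np.array([.595,.279,.133])
print(s["time_s"],p,"L tool",T.T@(L-p),np.degrees(np.arccos(-T[2,2])),s["grip_width"],s["qvel"].round(2))
print("side base/cap pred",proj("side",p+.034*T[:,2]),proj("side",p-.061*T[:,2]),"L",proj("side",L))
M=np.zeros((420,800,3),np.uint8);M[:,:400]=w[:,80:480];M[:400,400:]=cv2.resize(b[160:300,120:260],(400,400),interpolation=2);cv2.imwrite("pics/m5.png",M);cv2.imwrite("pics/top5.png",a)
E
```

```text
16.9 [0.53334675 0.26917772 0.22742134] L tool [-0.00058537  0.00048621  0.11319192] 33.76786362254092 0.040946278092902993 [-0.05  0.07  0.05 -0.01  0.02  0.  ]
side base/cap pred [180.99708401 245.61978089] [192.49545234 236.92030283] L [172.8066237  252.07904639]
```

View pics/m5.png

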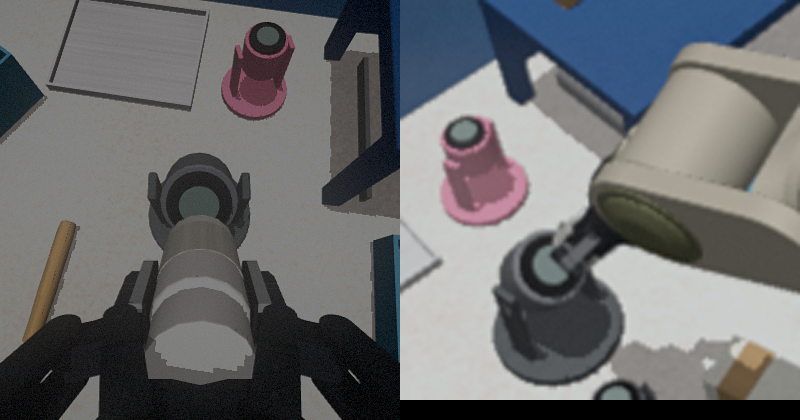

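The bottle's axis runs through the glass (column 200 of the crop, ears symmetric). The base is about 80 mm from the glass, and the arm is still and clear of the reader. I'm handing in now.

```bash
python3 -c "
from rig import *
print(env.close_job())"
```

```text
the job is handed in; nothing more can be done
None
```

I handed the job in at about 17 s: the bin is at its stop, both jars were standing when last checked, and the bottle is held still with its base facing the reader's lens, about 8 cm from the glass.

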